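Light the wafer on the inspection station

TASK

Get the inspection station ready: stand the tall, top-heavy lamp upright on the round pad of the white power pedestal, with its whole foot on the pad (set it down before letting go, and never let it tip), and push the wafer carriage by its orange tab fully home against the red stop. Then pull the black ball knob on the front of the pedestal all the way out to switch the lamp on, and let it spring fully back in. Leave the jar, the slide box and the brush where they are.

Things in the scene. Friction and masses are not known exactly. Their poses are not given: they have to be found in the camera images.
- station: Fixed station, turned about z by up to 10 degrees; its front (knob side) is its -x; origin on the table. White base plate 180 (x) x 340 (y) x 12 mm, centre (20, -35) mm. White pedestal 160 x 120 mm at (20, 70), top 66 mm high, front face at x = -60. Two aluminium rails along y on the -y half, top 30 mm, carry the carriage. Red stop, top 42 mm, at y = 3 between carriage and pedestal.
- pad (a point): Centre of the top face of the black round pad with a blue rim, 104 mm diameter, on top of the pedestal; its top is 70 mm above the table. Station frame (40, 70, 70) mm.
- lamp: Loose tall lamp, 0.36 to 0.56 kg, 200 mm high, round about z; origin under the centre of its foot. Black foot 76 mm diameter, 12 mm thick; post 16 mm; heavy white head with yellow band, 50 mm diameter, 130 to 200 mm up: grip it there from above. Centre of mass 130 mm up: swings over if gripped low, tips at 16 degrees. Starts upright on the table, left or right, nearer than the station.
- tab (a point): Centre of the top edge of the carriage's orange upright push tab, 60 (station x) x 12 (station y) mm, standing 40 to 75 mm above the table at the carriage's outer end. Push its free outer face, which looks to the station's -y, towards the station's +y. Axes as the station's; moves with the carriage.
- carriage (a joint): Slide (m) of the black carriage (plate 110 x 110 x 10 mm with a round amber wafer, top 40 mm above the table) along the station's +y: 0 is farthest from the red stop, 0.070 is fully home against it. It stays where it is left; pushing takes about 2.5 N. Starts between 0 and 0.035.
- knob_ball (a point): Centre of the black ball knob, 40 mm diameter, 42 mm above the table, on a level steel rod (10 mm diameter) out of the pedestal's front face along the station's -x. When in, it is 65 mm in front of the face (station (-125, 70, 42) mm), with 45 mm of bare rod behind the ball: fingers can straddle the rod from above and hook the ball, or grip the ball. Moves with the knob.
- knob (a joint): Travel of the spring knob along the station's -x, in m: 0 is fully in, 0.025 is fully out (a hard stop). The lamp switches on at 0.020. The spring pulls back with 2 N when in and 8 N when out, and takes the knob home by itself when let go.
- bottle: Bystander: loose amber jar with a black cap, 60 mm diameter, 100 mm high, origin at the centre of its underside. It stands on the side of the station where the lamp does not start.
- slide_box: Bystander: loose blue box with a white band, 75 x 120 x 35 mm high, on the left (+y) of the station; origin at the centre of its underside.
- brush: Bystander: loose brush 130 mm long lying on the table between the robot and the station.
Not all that is in view belongs to the job. Of the things like the lamp, leave any that is green; of the rest the larger one is meant.

How it is judged:
By the outcome, as a careful person would: the job done as asked, in the order asked, and still so for the second after the job is handed in, with the robot touching nothing.
It also fails if it takes over 61 s, if anything falls off the work surface, if the arm or the gripper's body presses on something with over 40 N, if the wrist force passes 120 N, or if a joint passes its speed limit or range.

ROBOT

A 6-joint arm with a two-finger parallel gripper is mounted at the origin on the work surface. World frame = base frame: x ahead of the robot, y to its left, z up, the work surface at z = 0. Lengths are in m, angles in degrees, forces in N, time in s.
With the tool pointing down it reaches from about 0.25 to 0.725 m from the base axis. Payload 9.7 kg.
Tool frame: the origin (TCP) lies midway between the tips of the shut fingers; the grasp point (between the pads) lies 19 mm behind it (bot.pinch_z is the distance from the TCP to the grasp point, in m); z points along the fingers, y is the line along which they close (so a half turn about z gives the same grasp; the last joint's range is limited). The gripper opens to 85 mm and grips with 20 to 120 N. Pads are 22 mm wide; open, the fingers measure 114 mm over their backs; the gripper's body (76 mm by 85 mm) begins 54 mm behind the grasp point. The pads swing forward as they close: fully open they stand 13 mm farther back than shut.
Start: joints at [-64.687, 4.979, 10.078, 95.1, 0, 90], TCP at [0.235, -0.497, 0.231] pointing down, gripper open.
Joint ranges: [-179.16, 179.16], [-48.56, 103.87], [-65.8, 70.77], [-126.05, 130.52], [-82.76, 87.17], [-180, 180]. Speed limits (degrees/s): [127.2, 127.2, 147.25, 180, 180, 180].

INTERFACE

Orientations are given as [roll, pitch, yaw] about the fixed x, y, z axes, in that order (R = Rz(yaw) Ry(pitch) Rx(roll)).
In Python, from workcell import sensors, camera, ticket, bot gives the robot as it stands.
- The arm moves only by the shell command python3 -m handwheel 'ROWS' [FORCE]. ROWS is a JSON object of lists of equal length, an entry for each row: "gripper": the opening, from -1 (shut) to 1 (fully open); "slide": the shift along the tool's x, y, z in mm, a list of three; "yaw": the turn about the tool's z in rad. A call has 1 to 8 rows; each row shifts and turns the commanded pose from where the row before left it, along the tool's axes as they then stand; what a row does not reach is not made up. A row lasts 1/12 s, in which the tool goes at most 41.7 mm and 7.16 degrees, less where a joint would pass 70% of its speed; a pose out of reach is approached as far as the arm can. A call is refused whole if a number of a shift passes 41.7 or a number of a turn 0.125, either way. A call with a gripper value outside its range is refused whole. The fingers move at their own pace and stop on an object; FORCE is the grip in N (left out, the last holds). Time passes only in rows, so rows that do not move let the fingers close. It gives the time, the measured TCP pose, the force, the opening and the grip force at its end, in the units of the state.
- sensors.get_obs(): the state, without advancing time (a new reading comes with each control period).
- camera(name): name is "scene" or "top"; returns a dict with "img" (480x640x3 uint8, red, green, blue), "fx", "fy", "cx", "cy" (pixels), "dist" ([k1, k2, p1, p2, k3] as OpenCV has them; the pictures are not rectified), "R" (3x3) and "t" (3): a world point X has camera coordinates R X + t. Camera axes: x right, y down, z forward; pixel columns grow to the right and rows downward; lengths in m; the calibration is good to about 2 mm. A picture is of the moment at which its call begins. There is no depth.
- ticket.job_done(): hands the job in; it is judged then, once.
The state is a dict: "time": time; "q": joint angles; "qd": joint speeds; "joint_efforts": joint torques, N m; "ee_pos": TCP position; "tcp_rot": TCP orientation; "wrist_force": force on the tool from outside, world axes, zero at the start; "torque": the same for the moment, N m; "opening": finger opening in m; "grasp_force": force on a finger pad.
Only numpy, scipy, OpenCV 4.12 (cv2) and the standard library are available. Lean on these libraries where they do the work, as an engineer would, in place of code of your own. Each camera call takes 0.05 s, during which the arm holds its last target. There are 200 camera calls.

## Working session

There is one attempt and no reset: what is moved stays moved. The work goes in short steps, Python scripts to look and compute and a shell command to move; the robot and the scene stay as the last step left them, time stands still between calls to the robot, and variables do not carry over. Pictures are saved under pics/ and viewed, at most 10 in all, crops included, and the job is handed in when it is done.

```bash
ls; mkdir -p pics; python3 - <<'E'
from workcell import sensors,camera,bot
import cv2,numpy as np
o=sensors.get_obs();print(o['time'],o['ee_pos'],o['tcp_rot'],o['opening'],bot.pinch_z)
for n in("scene","top"):
    c=camera(n);cv2.imwrite(f'pics/{n}0.png',c['img'][:,:,::-1]);print(n,c['fx'],c['dist'],np.round(-np.array(c['R']).T@c['t'],3))
E
```

```text
pics
0.0 [ 0.23505699 -0.49698666  0.23056008] [-1.79922029e+02  1.30876405e-03  2.53122235e+01] 0.08554295445830315 0.0187
scene 623.45668875068 [-0.07343149  0.          0.          0.          0.        ] [ 1.269 -0.185  1.384]
top 570.6693131373754 [-0.11498255  0.          0.          0.          0.        ] [0.355 0.064 1.161]
```

View pics/scene0.png

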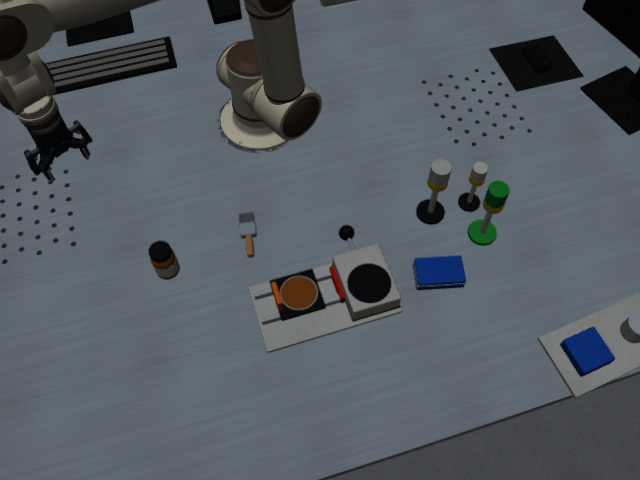

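View pics/top0.png

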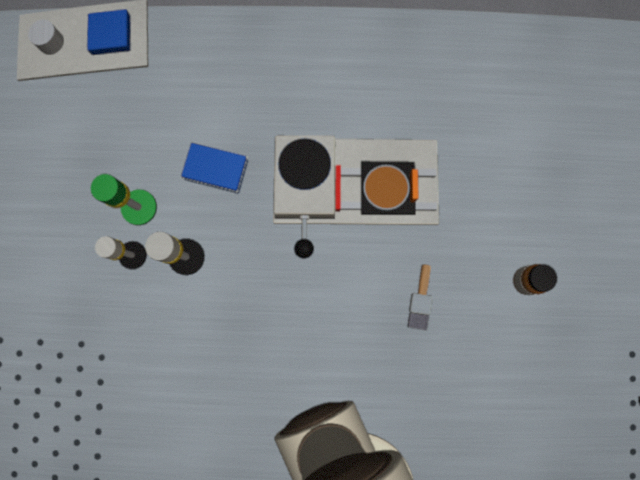

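The top view shows the target lamp's foot at about (187,257) and its head at (163,247). The small decoy is at (133,255) and the green one at (138,207). The pad is at (304,163), the knob at (304,249), the tab at (415,184) and the red stop at (338,188). The brush is at (421,297) and the jar at (541,278).

```bash
cat > h.py <<'E'
import cv2,numpy as np
from workcell import sensors,camera,bot
def K(c): return np.array([[c['fx'],0,c['cx']],[0,c['fy'],c['cy']],[0,0,1.]])
def ray(c,p):
    u=cv2.undistortPoints(np.array([[p]],float),K(c),np.array(c['dist'],float))[0,0]
    R=np.array(c['R']);o=-R.T@np.array(c['t']);d=R.T@np.array([u[0],u[1],1]);return o,d/np.linalg.norm(d)
def onz(c,p,z):
    o,d=ray(c,p);return o+d*(z-o[2])/d[2]
def tri(c1,p1,c2,p2):
    o1,d1=ray(c1,p1);o2,d2=ray(c2,p2)
    s=np.linalg.lstsq(np.c_[d1,-d2],o2-o1,rcond=None)[0];a=o1+s[0]*d1;b=o2+s[1]*d2
    return (a+b)/2,np.linalg.norm(a-b)
def blobs(c,mask,roi,n=3,amin=15):
    """roi x0,y0,x1,y1 -> contours (largest first) in full pixels"""
    m=np.zeros(mask.shape,np.uint8);x0,y0,x1,y1=roi;m[y0:y1,x0:x1]=mask[y0:y1,x0:x1]
    cs=cv2.findContours(m,cv2.RETR_EXTERNAL,cv2.CHAIN_APPROX_NONE)[0]
    return [k for k in sorted(cs,key=cv2.contourArea,reverse=True) if cv2.contourArea(k)>amin][:n]
def masks(c):
    i=c['img'].astype(int);r,g,b=i[...,0],i[...,1],i[...,2];mx=i.max(2);mn=i.min(2)
    h=cv2.cvtColor(c['img'],cv2.COLOR_RGB2HSV).astype(int)
    return dict(dark=mx<55,white=(mn>105)&(b-r<12),red=(r>110)&(g<60),orange=(r>150)&(g>50)&(g<130)&(b<70),
      yellow=(h[...,0]>17)&(h[...,0]<33)&(h[...,1]>140)&(mx>80))
def circ(c,k,z):
    P=np.array([onz(c,p,z)[:2] for p in k[:,0].astype(float)])
    (x,y),r=cv2.minEnclosingCircle(P.astype(np.float32))
    A=np.c_[2*P,np.ones(len(P))];s=np.linalg.lstsq(A,(P**2).sum(1),rcond=None)[0]
    return s[:2],np.sqrt(s[2]+s[:2]@s[:2]),(x,y,r)
E
python3 - <<'E'
from h import *
np.set_printoptions(precision=4,suppress=True)
T,S=camera('top'),camera('scene');mt,ms=masks(T),masks(S)
def show(n,c,m,roi,z):
    for k in blobs(c,m.astype(np.uint8),roi):
        s,r,e=circ(c,k,z);q=cv2.minAreaRect(k);print(n,'area',cv2.contourArea(k),'px',np.round(q[0],1),np.round(q[1],1),'circ',s,round(r,4),'encl',np.round(e,4))
show('padT',T,mt['dark'],(275,135,335,195),.07);show('padS',S,ms['dark'],(340,255,395,310),.07)
show('knobT',T,mt['dark'],(290,235,320,262),.042);show('knobS',S,ms['dark'],(335,222,358,243),.042)
show('tabT',T,mt['orange'],(408,160,425,205),.075);show('tabS',S,ms['orange'],(268,275,288,312),.075)
show('redT',T,mt['red'],(325,150,350,220),.042)
show('footT',T,mt['dark'],(165,235,210,280),.012);show('footS',S,ms['dark'],(410,195,450,228),.012)
show('headT',T,mt['white'],(140,225,186,270),.2);show('headS',S,ms['white'],(425,155,455,193),.2)
show('smT',T,mt['white'],(90,230,125,265),.16);show('smfoot',T,mt['dark'],(115,238,150,272),.01)
for n,c,roi in(('T',T,(60,140,345,290)),('S',S,(330,140,530,320))):
    x0,y0,x1,y1=roi;cv2.imwrite(f'pics/c{n}.png',cv2.resize(c['img'][y0:y1,x0:x1,::-1],None,fx=2.7,fy=2.7,interpolation=cv2.INTER_CUBIC))
E
```

```text
padT area 1889.5 px [304.3 163.6] [48.7 50.2] circ [0.6425 0.109 ] 0.049 encl [0.6424 0.1089 0.0502]
padS area 1254.5 px [369. 283.] [38. 42.] circ [0.6432 0.1124] 0.0504 encl [0.6432 0.1123 0.052 ]
padS area 101.5 px [381.  308.4] [ 7.4 29.1] circ [0.7066 0.1202] 0.0224 encl [0.7067 0.118  0.0347]
padS area 42.5 px [344.3 301.3] [19.3  7.8] circ [0.6726 0.0503] 0.0153 encl [0.6718 0.0496 0.0247]
knobT area 240.0 px [303.5 248. ] [18. 17.] circ [0.4781 0.1069] 0.0173 encl [0.4783 0.1073 0.0183]
knobS area 150.5 px [346. 232.] [14. 14.] circ [0.476  0.1107] 0.0193 encl [0.4761 0.11   0.0219]
tabT area 101.5 px [415.  183.5] [ 4. 29.] circ [ 0.6053 -0.1085] 0.0178 encl [ 0.6058 -0.1077  0.0291]
redT area 109.5 px [337.5 187. ] [42.  3.] circ [0.6025 0.0329] 0.0278 encl [0.6029 0.042  0.0432]
footT area 631.0 px [188.4 257.6] [29.2 35.3] circ [0.4581 0.344 ] 0.0304 encl [0.4593 0.3476 0.0365]
footS area 534.0 px [430.1 211.5] [26.2 27.1] circ [0.4587 0.354 ] 0.0395 encl [0.4555 0.3571 0.0486]
headT area 654.0 px [158.6 245.7] [28.8 32.3] circ [0.4608 0.3477] 0.0259 encl [0.4598 0.3445 0.0313]
headS area 215.5 px [440.9 166.1] [19.6 14.8] circ [0.4583 0.3532] 0.0226 encl [0.458  0.3534 0.0244]
smT area 393.0 px [104.2 250. ] [29.9 23.8] circ [0.4566 0.4571] 0.0229 encl [0.455  0.4534 0.0307]
smfoot area 406.5 px [133.6 255.2] [23.4 26.6] circ [0.4596 0.4585] 0.0235 encl [0.46   0.4606 0.0284]
```

View pics/cT.png

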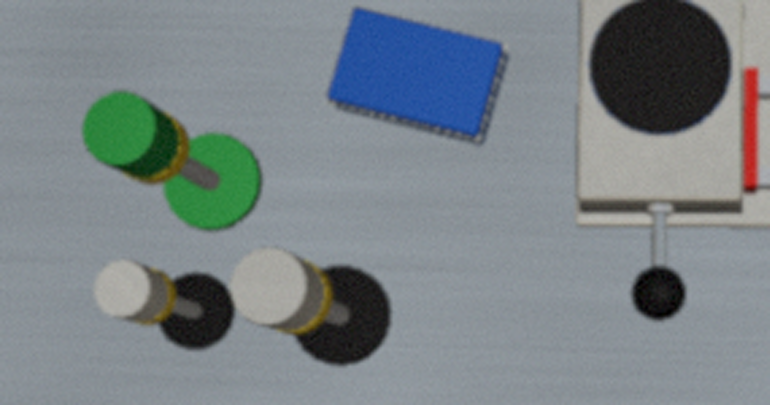

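The crop shows the lamp foot circle at about (342,315) and the head top at about (270,287). In full pixels that is (186.7,256.7) and (160,246.3). The decoy is about 0.11 m further left, so I'll close the fingers along world x.

```bash
python3 - <<'E'
from h import *
np.set_printoptions(precision=4,suppress=True)
T,S=camera('top'),camera('scene')
print('foot',onz(T,(186.7,256.7),.012),onz(S,(430.8,211.8),.012),'head',onz(T,(160,246.3),.2),onz(S,(440.5,167),.2))
print('pad tri',tri(T,(304.3,163.6),S,(369.,283)),'knob',tri(T,(303.5,248),S,(346,232)),'tab T',onz(T,(415,183.5),.075),onz(S,(277,293),.06))
# base plate front edge (z=.012): gradient down columns in top view
g=cv2.cvtColor(T['img'],cv2.COLOR_RGB2LAB).astype(float)[...,2]
g=cv2.GaussianBlur(g,(5,5),0);pts=[]
for u in range(345,435,3):
    col=g[212:236,u];pts.append(onz(T,(u,212+np.argmin(np.diff(col))+.5),.012)[:2])
v=cv2.fitLine(np.array(pts,np.float32),cv2.DIST_HUBER,0,.01,.01).ravel();print('edge',v,np.degrees(np.arctan(-v[0]/v[1])))
o=[]
for k in blobs(T,masks(T)['red'].astype(np.uint8),(325,150,350,220))[:1]: 
    P=np.array([onz(T,p,.042)[:2] for p in k[:,0].astype(float)],np.float32);print('red',cv2.fitLine(P,cv2.DIST_L2,0,.01,.01).ravel())
E
python3 -m handwheel '{"gripper":[1,1,1,1,1,1,1,1],"slide":[[0,0,-10],[0,0,-10],[0,0,-10],[0,0,-10],[0,0,-10],[0,0,-10],[0,0,-10],[0,0,-10]],"yaw":[-0.125,-0.125,-0.125,-0.125,-0.125,-0.125,-0.125,-0.125]}' 60
python3 -m handwheel '{"gripper":[1,1],"slide":[[0,0,0],[0,0,0]],"yaw":[-0.125,-0.004]}'; python3 -c "
from workcell import sensors;print(sensors.get_obs()['q'])"
```

```text
foot [0.4588 0.3457 0.012 ] [0.4643 0.3527 0.012 ] head [0.4585 0.347  0.2   ] [0.4605 0.351  0.2   ]
pad tri (array([0.6433, 0.1107, 0.0681]), np.float64(0.00414360334954975)) knob (array([0.4783, 0.1082, 0.0465]), np.float64(0.002949747980967667)) tab T [ 0.6057 -0.1085  0.075 ] [ 0.6006 -0.1024  0.06  ]
edge [ 0.0211 -0.9998  0.5334 -0.0604] 1.2106689
red [1.     0.0034 0.6023 0.0418]
time: 0.97
ee_pos: [0.2351, -0.4971, 0.3117]
tcp_rot: [-180.0, -0.0, 83.0]
wrist_force: [-0.9, 0.2, -1.0]
opening: 0.0854
grasp_force: 0.0
time: 1.13
ee_pos: [0.2352, -0.4974, 0.3118]
tcp_rot: [180.0, 0.0, 90.3]
wrist_force: [0.6, 0.0, -0.1]
opening: 0.0853
grasp_force: 0.0
[-6.46881035e+01  7.74039154e+00  2.22371965e+01  1.04445269e+02
 -5.10139653e-04  2.49798410e+01]
```

```bash
python3 -m handwheel '{"gripper":[1,1,1,1,1,1,1,1],"slide":[[15,4,0],[35,9,0],[35,9,0],[35,9,0],[35,9,0],[35,9,0],[35,9,0],[35,9,0]],"yaw":[0,0,0,0,0,0,0,0]}' >/dev/null
python3 -m handwheel '{"gripper":[1,1,1,1,1,1,1,1],"slide":[[35,10,0],[35,10,0],[35,10,0],[35,10,0],[35,10,0],[35,10,0],[35,10,0],[35,10,0]],"yaw":[0,0,0,0,0,0,0,0]}' 
python3 -m handwheel '{"gripper":[1,1,1,1,1,1,1,1],"slide":[[35,10,0],[35,10,0],[35,10,0],[35,10,0],[35,10,0],[35,10,0],[35,10,0],[20,5,0]],"yaw":[0,0,0,0,0,0,0,0]}' >/dev/null
python3 -m handwheel '{"gripper":[1,1,1],"slide":[[10,0,0],[0,0,0],[0,0,0]],"yaw":[0,0,0]}'
```

```text
time: 2.47
ee_pos: [0.382, 0.0447, 0.3111]
tcp_rot: [180.0, 0.0, 89.7]
wrist_force: [0.8, -1.1, 0.6]
opening: 0.0852
grasp_force: 0.0
time: 3.38
ee_pos: [0.4568, 0.3174, 0.3111]
tcp_rot: [-180.0, 0.0, 89.9]
wrist_force: [-0.1, -0.2, -0.4]
opening: 0.0854
grasp_force: 0.0
```

```bash
python3 -m handwheel '{"gripper":[1,1,1,1,1,1,1,1],"slide":[[20,2,0],[11,1,0],[0,0,10],[0,0,25],[0,0,25],[0,0,20],[0,0,10],[0,0,0]],"yaw":[0,0,0,0,0,0,0,0]}' 
python3 - <<'E'
from h import *
S=camera('scene');cv2.imwrite('pics/s1.png',cv2.resize(S['img'][90:260,360:530,::-1],None,fx=3.5,fy=3.5,interpolation=cv2.INTER_CUBIC))
E
```

```text
time: 4.05
ee_pos: [0.4595, 0.3475, 0.2195]
tcp_rot: [-179.9, 0.1, 89.9]
wrist_force: [-0.3, -0.4, -0.2]
opening: 0.0852
grasp_force: 0.0
```

View pics/s1.png

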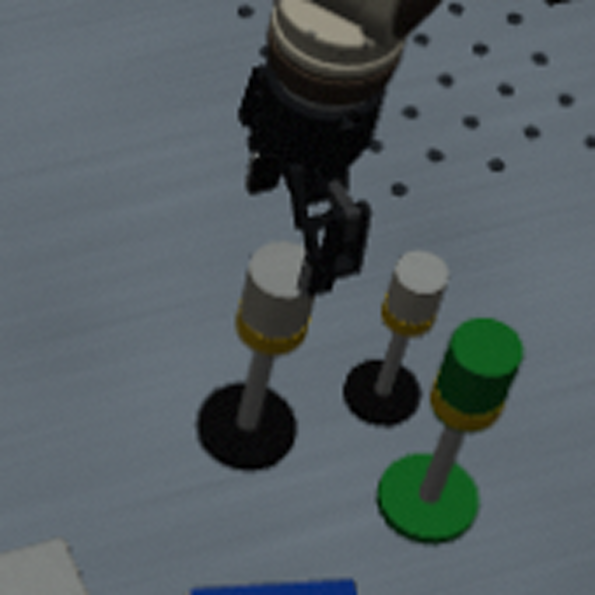

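The image shows the near finger's tip at crop (317,285), right of the lamp head top at (281,268). I'll check by ray whether that is only parallax.

```bash
python3 - <<'E'
from h import *
S=camera('scene');P=lambda X:cv2.projectPoints(np.array(X,float).reshape(-1,3),cv2.Rodrigues(np.array(S['R']))[0],np.array(S['t']),K(S),np.array(S['dist']))[0][:,0]
f=lambda u,v:(360+u/3.5,90+v/3.5)
print(onz(S,f(317,285),.232),onz(S,f(281,268),.2),(P([[.4595,.3475,.2],[.507,.3475,.232],[.4595,.3475,.012]])-[360,90])*3.5)
T=camera('top');cv2.imwrite('pics/t1.png',cv2.resize(T['img'][190:310,80:260,::-1],None,fx=4,fy=4,interpolation=cv2.INTER_CUBIC))
E
```

```text
[0.50135807 0.35410955 0.232     ] [0.45913339 0.351028   0.2       ] [[276.4836537  269.57772634]
 [311.21930347 293.73773877]
 [239.03109298 422.95126226]]
```

View pics/t1.png

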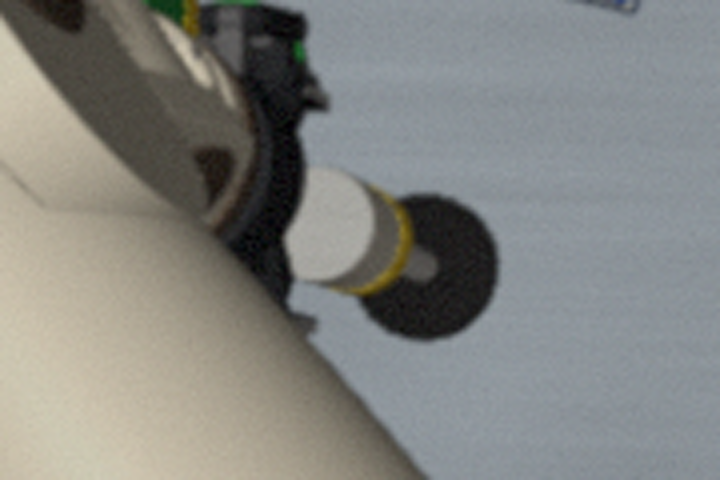

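The predicted pixels match the measured ones to within a few pixels, and the top view at (330,225) shows the head between the two fingers. The gripper is aligned, so I'll descend and grip.

```bash
python3 -m handwheel '{"gripper":[1,1,1,1,1,1],"slide":[[0,0,15],[0,0,20],[0,0,20],[0,0,12],[0,0,2],[0,0,0]],"yaw":[0,0,0,0,0,0]}' 
python3 -m handwheel '{"gripper":[0.4,0.3,0.2,0.1,0,-0.1,-0.2,-0.3],"slide":[[0,0,0],[0,0,0],[0,0,0],[0,0,0],[0,0,0],[0,0,0],[0,0,0],[0,0,0]],"yaw":[0,0,0,0,0,0,0,0]}' 60
python3 -m handwheel '{"gripper":[-1,-1,-1],"slide":[[0,0,0],[0,0,0],[0,0,0]],"yaw":[0,0,0]}'
```

```text
time: 4.7
ee_pos: [0.4602, 0.3488, 0.1528]
tcp_rot: [-180.0, -0.0, 90.0]
wrist_force: [1.2, 0.1, 1.3]
opening: 0.0854
grasp_force: 0.0
time: 5.37
ee_pos: [0.4607, 0.3492, 0.1538]
tcp_rot: [179.9, -0.1, 90.0]
wrist_force: [0.2, 0.5, 5.0]
opening: 0.049
grasp_force: 63.0
time: 5.62
ee_pos: [0.4607, 0.3492, 0.1538]
tcp_rot: [179.9, -0.1, 90.0]
wrist_force: [0.2, 0.3, 5.7]
opening: 0.0489
grasp_force: 63.0
```

```bash
python3 -m handwheel '{"gripper":[-1,-1,-1,-1,-1,-1,-1,-1],"slide":[[0,0,-4],[0,0,-8],[0,0,-14],[0,0,-20],[0,0,-24],[0,0,-20],[0,0,-14],[0,0,-6]],"yaw":[0,0,0,0,0,0,0,0]}'
python3 -m handwheel '{"gripper":[-1,-1],"slide":[[0,0,0],[0,0,0]],"yaw":[0,0]}'
python3 - <<'E'
from h import *
S=camera('scene');cv2.imwrite('pics/s2.png',cv2.resize(S['img'][70:270,360:560,::-1],None,fx=3,fy=3,interpolation=cv2.INTER_CUBIC))
E
```

```text
time: 6.28
ee_pos: [0.4604, 0.349, 0.2648]
tcp_rot: [179.9, -0.1, 90.0]
wrist_force: [0.4, 0.0, -3.8]
opening: 0.0487
grasp_force: 63.0
time: 6.45
ee_pos: [0.4602, 0.3488, 0.2616]
tcp_rot: [-180.0, 0.0, 90.0]
wrist_force: [-0.3, -0.2, -4.8]
opening: 0.049
grasp_force: 63.0
```

View pics/s2.png

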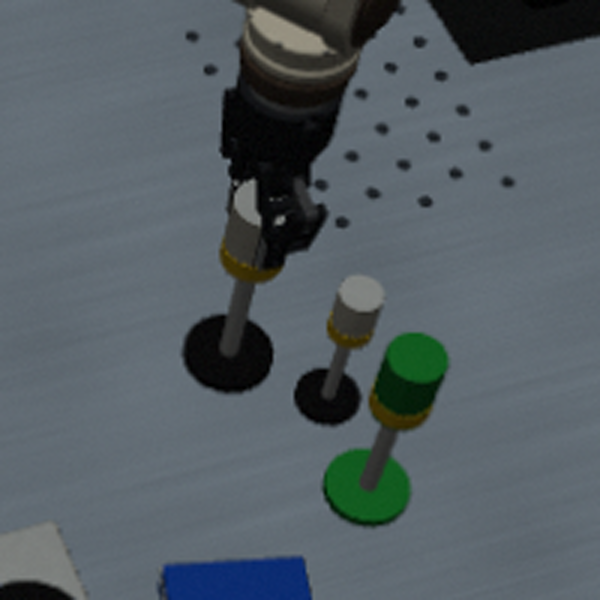

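The lamp hangs upright in the grip, with its foot at (228,353) well clear of the table and the decoys untouched. Next I'll carry it over the pad.

```bash
python3 -m handwheel '{"gripper":[-1,-1,-1,-1,-1,-1,-1,-1],"slide":[[-3,2,-1],[-6,5,-2],[-9,7,-2],[-12,9,0],[-15,12,0],[-17,13,0],[-18,14,0],[-18,14,0]],"yaw":[0,0,0,0,0,0,0,0]}' >/dev/null
python3 -m handwheel '{"gripper":[-1,-1,-1,-1,-1,-1,-1,-1],"slide":[[-18,14,0],[-18,14,0],[-18,14,0],[-18,14,0],[-18,14,0],[-15,11,0],[-12,9,0],[-9,7,0]],"yaw":[0,0,0,0,0,0,0,0]}' >/dev/null
python3 -m handwheel '{"gripper":[-1,-1,-1,-1,-1,-1,-1,-1],"slide":[[-6,5,0],[-6,4,0],[-5,3,0],[-3,2,0],[-2,1,0],[0,0,0],[0,0,0],[0,0,0]],"yaw":[0,0,0,0,0,0,0,0]}'
```

```text
time: 8.5
ee_pos: [0.648, 0.1032, 0.2675]
tcp_rot: [180.0, -0.0, 90.0]
wrist_force: [0.5, 0.2, -4.0]
opening: 0.0487
grasp_force: 63.1
```

```bash
python3 -m handwheel '{"gripper":[-1,-1,-1,-1,-1,-1,-1,-1],"slide":[[3,-2,2],[4,-2,4],[1,-1,6],[0,0,6],[0,0,6],[0,0,4],[0,0,2],[0,0,0]],"yaw":[0,0,0,0,0,0,0,0]}'
python3 - <<'E'
from h import *
S=camera('scene');T=camera('top')
a=cv2.resize(S['img'][170:330,300:460,::-1],(400,400),interpolation=cv2.INTER_CUBIC)
b=cv2.resize(T['img'][110:270,230:390,::-1],(400,400),interpolation=cv2.INTER_CUBIC)
cv2.imwrite('pics/st3.png',np.hstack([a,b]))
E
```

```text
time: 9.17
ee_pos: [0.643, 0.1107, 0.2365]
tcp_rot: [-179.9, 0.0, 90.0]
wrist_force: [0.2, -0.3, -4.6]
opening: 0.0485
grasp_force: 63.1
```

View pics/st3.png

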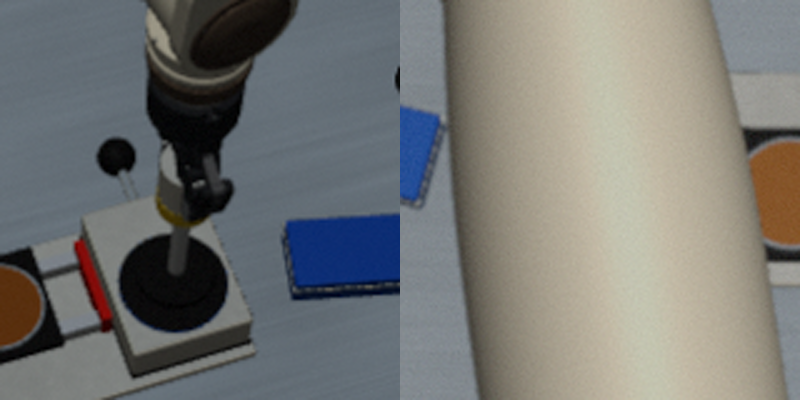

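The scene crop shows the foot centred over the pad: post at (177,270), pad centre at (173,283), with the shift explained by height. Now I'll lower it.

```bash
python3 -m handwheel '{"gripper":[-1,-1,-1,-1,-1,-1],"slide":[[0,0,3],[0,0,4],[0,0,2],[0,0,1],[0,0,0],[0,0,0]],"yaw":[0,0,0,0,0,0]}'
python3 -m handwheel '{"gripper":[-1,-1,-1,-1],"slide":[[0,0,1],[0,0,1],[0,0,0],[0,0,0]],"yaw":[0,0,0,0]}'
```

```text
time: 9.77
ee_pos: [0.6431, 0.1108, 0.2273]
tcp_rot: [-180.0, 0.0, 90.0]
wrist_force: [0.7, -0.2, -4.0]
opening: 0.0489
grasp_force: 63.1
time: 10.1
ee_pos: [0.6432, 0.1108, 0.2252]
tcp_rot: [-180.0, 0.0, 90.0]
wrist_force: [-0.4, 0.1, -4.9]
opening: 0.0489
grasp_force: 63.1
```

```bash
python3 -m handwheel '{"gripper":[-1,-1,-1,-1],"slide":[[0,0,1],[0,0,0.5],[0,0,0],[0,0,0]],"yaw":[0,0,0,0]}'
python3 -m handwheel '{"gripper":[-1,-1,-1,-1],"slide":[[0,0,0.5],[0,0,0.5],[0,0,0],[0,0,0]],"yaw":[0,0,0,0]}'
```

```text
time: 10.43
ee_pos: [0.6432, 0.1108, 0.2239]
tcp_rot: [180.0, 0.0, 90.0]
wrist_force: [0.3, 0.2, -3.3]
opening: 0.0489
grasp_force: 63.5
time: 10.77
ee_pos: [0.6431, 0.1107, 0.2238]
tcp_rot: [179.9, -0.0, 90.0]
wrist_force: [-2.9, -0.7, 5.5]
opening: 0.0482
grasp_force: 63.8
```

Contact is made, with about 5 N up and the weight on the pad. I'll release gently.

```bash
python3 -m handwheel '{"gripper":[0.1,0.15,0.2,0.25,0.35,0.5,0.7,1],"slide":[[0,0,0],[0,0,0],[0,0,0],[0,0,0],[0,0,0],[0,0,0],[0,0,0],[0,0,0]],"yaw":[0,0,0,0,0,0,0,0]}'
python3 -m handwheel '{"gripper":[1,1,1,1,1,1,1,1],"slide":[[0,0,0],[0,0,0],[0,0,-5],[0,0,-12],[0,0,-20],[0,0,-25],[0,0,-25],[0,0,-10]],"yaw":[0,0,0,0,0,0,0,0]}'
python3 - <<'E'
from h import *
S=camera('scene')
a=cv2.resize(S['img'][150:350,240:480,::-1],(720,600),interpolation=cv2.INTER_CUBIC)
cv2.imwrite('pics/s4.png',a)
E
```

```text
time: 11.43
ee_pos: [0.6432, 0.1109, 0.2226]
tcp_rot: [-180.0, -0.0, 90.0]
wrist_force: [-0.4, 0.1, 1.1]
opening: 0.0824
grasp_force: 0.0
time: 12.1
ee_pos: [0.6431, 0.1108, 0.3238]
tcp_rot: [179.8, -0.0, 90.0]
wrist_force: [0.1, 0.0, 0.8]
opening: 0.0852
grasp_force: 0.0
```

View pics/s4.png

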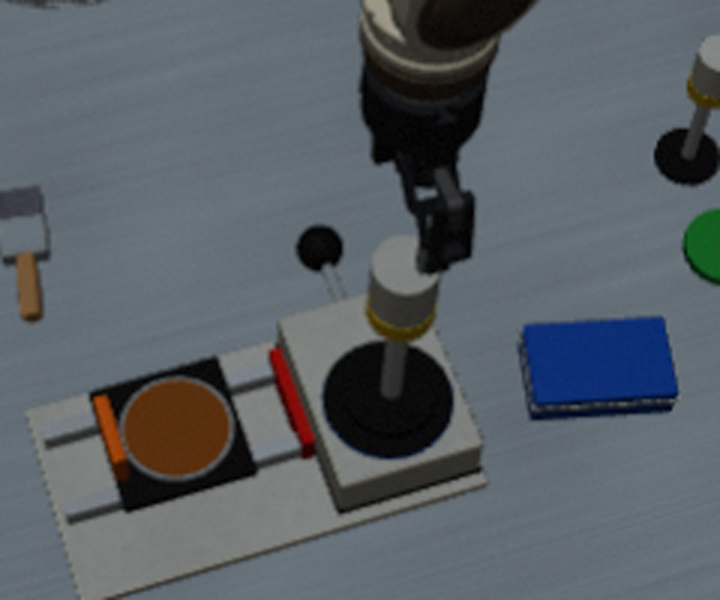

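The lamp stands upright and centred on the pad, foot at about (392,400). Next is the carriage: fingers shut, coming down outside the tab at (110,437).

```bash
python3 -m handwheel '{"gripper":[1,1,0,-1,-1,-1,-1,-1],"slide":[[-10,-1,0],[-20,-3,0],[-35,-5,0],[-40,-6,0],[-40,-6,0],[-40,-6,0],[-40,-6,0],[-30,-4,0]],"yaw":[0,0,0,0,0,0,0,0]}' >/dev/null
python3 -m handwheel '{"gripper":[-1,-1,-1,-1,-1],"slide":[[-20,-2,10],[-6,0,30],[0,0,40],[0,0,15],[0,0,0]],"yaw":[0,0,0,0,0]}'
```

```text
time: 13.23
ee_pos: [0.6015, -0.1705, 0.2185]
tcp_rot: [-179.5, -0.1, 89.9]
wrist_force: [-1.1, -0.1, 0.2]
opening: 0.0001
grasp_force: 0.0
```

```bash
python3 -m handwheel '{"gripper":[-1,-1,-1,-1,-1,-1,-1,-1],"slide":[[0,2,30],[0,0,40],[0,0,40],[0,0,30],[0,0,20],[0,0,8],[0,0,0],[0,0,0]],"yaw":[0,0,0,0,0,0,0,0]}'
python3 -m handwheel '{"gripper":[-1,-1,-1,-1,-1,-1,-1,-1],"slide":[[7,0,0],[8,0,0],[8,0,0],[8,0,0],[6,0,0],[6,0,0],[6,0,0],[0,0,0]],"yaw":[0,0,0,0,0,0,0,0]}'
```

```text
time: 13.9
ee_pos: [0.6067, -0.1705, 0.0584]
tcp_rot: [179.9, 0.0, 90.0]
wrist_force: [0.2, 0.1, 0.5]
opening: 0.0002
grasp_force: 0.0
time: 14.57
ee_pos: [0.6062, -0.1201, 0.0569]
tcp_rot: [180.0, -0.0, 90.1]
wrist_force: [0.0, -0.8, 1.2]
opening: -0.0001
grasp_force: 0.0
```

```bash
python3 -m handwheel '{"gripper":[-1,-1,-1,-1,-1,-1,-1],"slide":[[4,0,0],[4,0,0],[4,0,0],[4,0,0],[3,0,0],[0,0,0],[0,0,0]],"yaw":[0,0,0,0,0,0,0]}'
python3 -m handwheel '{"gripper":[-1,-1,-1,-1,-1,-1,-1],"slide":[[3,0,0],[3,0,0],[2,0,0],[2,0,0],[0,0,0],[0,0,0],[0,0,0]],"yaw":[0,0,0,0,0,0,0]}'
```

```text
time: 15.15
ee_pos: [0.6063, -0.1017, 0.0567]
tcp_rot: [180.0, -0.0, 90.0]
wrist_force: [-0.1, 0.4, -0.3]
opening: 0.0002
grasp_force: 0.0
time: 15.73
ee_pos: [0.6062, -0.0919, 0.0568]
tcp_rot: [180.0, -0.0, 90.0]
wrist_force: [-0.6, -0.3, -0.3]
opening: 0.0002
grasp_force: 0.0
```

```bash
python3 -m handwheel '{"gripper":[-1,-1,-1],"slide":[[2,0,0],[3,0,0],[3,0,0]],"yaw":[0,0,0]}'
python3 - <<'E'
from h import *
S=camera('scene');m=masks(S)
for n in('orange','red'):
  for k in blobs(S,m[n].astype(np.uint8),(250,255,360,320)):
    r=cv2.minAreaRect(k);print(n,cv2.contourArea(k),r,onz(S,r[0],.06 if n=='orange' else .035))
E
```

```text
time: 15.98
ee_pos: [0.6061, -0.0842, 0.0568]
tcp_rot: [-180.0, 0.0, 90.0]
wrist_force: [-0.1, -3.8, 0.2]
opening: -0.0001
grasp_force: 1.4
red 63.0 ((336.6712646484375, 281.1233215332031), (32.30335998535156, 2.808987855911255), 69.44395446777344) [0.59970602 0.04651069 0.035     ]
```

```bash
python3 -m handwheel '{"gripper":[-1,-1,-1,-1,-1],"slide":[[3,0,0],[3,0,0],[3,0,0],[3,0,0],[3,0,0]],"yaw":[0,0,0,0,0]}'
python3 -m handwheel '{"gripper":[-1,-1,-1,-1,-1],"slide":[[2,0,0],[2,0,0],[2,0,0],[2,0,0],[2,0,0]],"yaw":[0,0,0,0,0]}'
```

```text
time: 16.45
ee_pos: [0.6061, -0.0812, 0.0573]
tcp_rot: [180.0, 1.4, 89.5]
wrist_force: [-2.3, -78.7, -1.8]
opening: -0.0
grasp_force: 39.2
time: 16.87
ee_pos: [0.606, -0.0808, 0.0575]
tcp_rot: [180.0, 2.3, 89.0]
wrist_force: [-2.6, -122.0, -3.9]
opening: 0.0001
grasp_force: 60.8
```

That was my mistake. The stop was reached during the first call, and the second call, which I had chained without checking, drove the wrist force to about 122 N, over the 120 N limit. I'm backing off now.

```bash
python3 -m handwheel '{"gripper":[-1,-1,-1,-1,-1],"slide":[[-10,0,0],[-10,0,0],[-20,0,0],[-10,0,0],[0,0,0]],"yaw":[0,0,0,0,0]}'
python3 - <<'E'
from h import *
print([k for k in sensors.get_obs()]);S=camera('scene');m=masks(S)
cv2.imwrite('pics/s5.png',cv2.resize(S['img'][150:350,240:480,::-1],(720,600),interpolation=cv2.INTER_CUBIC))
E
```

```text
time: 17.28
ee_pos: [0.6061, -0.1105, 0.0567]
tcp_rot: [180.0, -0.0, 89.9]
wrist_force: [-0.1, 0.6, -0.2]
opening: -0.0002
grasp_force: 0.0
['time', 'q', 'qd', 'joint_efforts', 'ee_pos', 'tcp_rot', 'wrist_force', 'torque', 'grasp_force', 'opening']
```

View pics/s5.png

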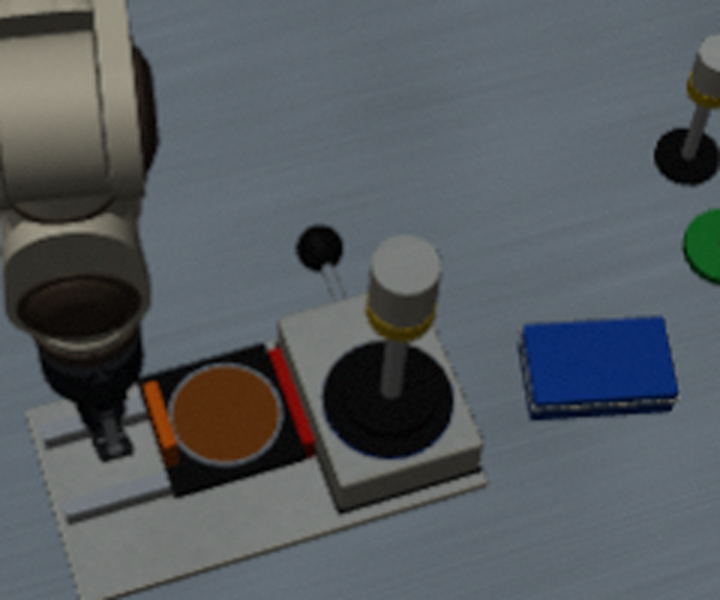

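The carriage is home, its edge tight against the red stop at (290,400), and the lamp is undisturbed. Now I'll rise, retract towards the robot and turn the hand to yaw 180 for the knob.

```bash
python3 -m handwheel '{"gripper":[-1,-1,-1,-1,1,1,1,1],"slide":[[0,0,-15],[0,-5,-30],[0,-20,-30],[0,-30,-30],[0,-30,-20],[0,-25,0],[0,-15,0],[0,0,0]],"yaw":[0,0,0,0,0,0,0,0]}' 
python3 -m handwheel '{"gripper":[1,1,1,1,1,1,1,1],"slide":[[0,0,0],[0,0,0],[0,0,0],[0,0,0],[0,0,0],[0,0,0],[0,0,0],[0,0,0]],"yaw":[-0.12,-0.12,-0.12,-0.12,-0.12,-0.12,-0.12,-0.12]}' >/dev/null
python3 -m handwheel '{"gripper":[1,1,1,1,1,1],"slide":[[0,0,0],[0,0,0],[0,0,0],[0,0,0],[0,0,0],[0,0,0]],"yaw":[-0.12,-0.12,-0.12,-0.12,-0.12,-0.03]}'
python3 - <<'E'
from h import *
print(sensors.get_obs()['q'])
T,S=camera('top'),camera('scene');mt,ms=masks(T),masks(S)
for c,m,roi in((T,mt,(285,228,325,266)),(S,ms,(330,215,362,246))):
  for k in blobs(c,m['dark'].astype(np.uint8),roi)[:2]: print(cv2.contourArea(k),circ(c,k,.042))
E
```

```text
time: 18.0
ee_pos: [0.4799, -0.1079, 0.1826]
tcp_rot: [179.9, -0.0, 90.1]
wrist_force: [-0.6, 0.7, 0.1]
opening: 0.0478
grasp_force: 0.0
time: 19.17
ee_pos: [0.4823, -0.1081, 0.181]
tcp_rot: [180.0, -0.0, -178.4]
wrist_force: [0.3, 0.1, 0.4]
opening: 0.0857
grasp_force: 0.0
[-1.26461480e+01 -3.38183951e+00 -3.95365726e+00  8.94407621e+01
  2.81301110e-02 -1.42280512e+01]
239.0 (array([0.47814573, 0.10688683]), np.float64(0.017289990710528315), (0.47841715812683105, 0.10685691237449646, 0.018268011510372162))
149.5 (array([0.47612824, 0.11078901]), np.float64(0.019255731910231035), (0.47609612345695496, 0.10997676849365234, 0.021921297535300255))
```

```bash
python3 -m handwheel '{"gripper":[1,1,1,1,1,1,1,1],"slide":[[0,15,0],[0,30,0],[-1,40,0],[-1,40,0],[-1,40,0],[-1,32,0],[0,18,0],[0,0,0]],"yaw":[0,0,0,0,0,0,0,0]}' 
python3 -m handwheel '{"gripper":[1,1,1,1,1,1],"slide":[[0,0,15],[0,0,25],[0,0,20],[0,0,10],[0,0,0],[0,0,0]],"yaw":[0,0,0,0,0,0]}'
```

```text
time: 19.93
ee_pos: [0.4813, 0.1098, 0.181]
tcp_rot: [179.9, -0.0, -178.8]
wrist_force: [-1.5, -0.3, -0.3]
opening: 0.0852
grasp_force: 0.0
time: 20.43
ee_pos: [0.4815, 0.1058, 0.1115]
tcp_rot: [-180.0, -0.0, -178.9]
wrist_force: [0.2, 0.2, 0.5]
opening: 0.0853
grasp_force: 0.0
```

Adjusting y by +3 mm, going down in steps, then closing.

```bash
python3 -m handwheel '{"gripper":[1,1,1,1,1,1,1,1],"slide":[[0,3,10],[0,0,20],[0,0,20],[0,0,20],[0,0,12],[0,0,6],[0,0,0],[0,0,0]],"yaw":[0,0,0,0,0,0,0,0]}'
```

```text
time: 21.1
ee_pos: [0.482, 0.109, 0.0241]
tcp_rot: [180.0, 0.1, -178.9]
wrist_force: [0.9, 0.4, 0.4]
opening: 0.0853
grasp_force: 0.0
```

```bash
python3 -m handwheel '{"gripper":[0.3,0.2,0.1,0,-0.1,-0.2,-0.3,-1],"slide":[[0,0,0],[0,0,0],[0,0,0],[0,0,0],[0,0,0],[0,0,0],[0,0,0],[0,0,0]],"yaw":[0,0,0,0,0,0,0,0]}' 40
```

```text
time: 21.77
ee_pos: [0.4818, 0.1094, 0.0241]
tcp_rot: [179.9, 0.1, -178.9]
wrist_force: [-2.2, 3.7, 5.3]
opening: 0.0375
grasp_force: 39.4
```

```bash
python3 -m handwheel '{"gripper":[-1,-1,-1,-1,-1,-1,-1,-1],"slide":[[2,0,0],[3,0,0],[3,0,0],[3,0,0],[3,0,0],[3,0,0],[0,0,0],[0,0,0]],"yaw":[0,0,0,0,0,0,0,0]}' 60
```

```text
time: 22.43
ee_pos: [0.4658, 0.1092, 0.0242]
tcp_rot: [179.9, 0.2, -178.9]
wrist_force: [6.0, 5.0, 2.7]
opening: 0.0373
grasp_force: 59.7
```

```bash
python3 -m handwheel '{"gripper":[-1,-1,-1,-1,-1],"slide":[[2,0,0],[2,0,0],[1,0,0],[0,0,0],[0,0,0]],"yaw":[0,0,0,0,0]}'
```

```text
time: 22.85
ee_pos: [0.4611, 0.1091, 0.0243]
tcp_rot: [179.9, 0.2, -178.9]
wrist_force: [6.8, 4.2, 2.0]
opening: 0.0375
grasp_force: 59.7
```

```bash
python3 -m handwheel '{"gripper":[-1,-1,-1,-1,-1],"slide":[[1,0,0],[1,0,0],[1,0,0],[0,0,0],[0,0,0]],"yaw":[0,0,0,0,0]}'
```

```text
time: 23.27
ee_pos: [0.4583, 0.1091, 0.0243]
tcp_rot: [179.9, 0.2, -178.9]
wrist_force: [7.8, 5.6, 1.6]
opening: 0.0378
grasp_force: 59.7
```

```bash
python3 -m handwheel '{"gripper":[-1,-1,-1,-1],"slide":[[1,0,0],[0.7,0,0],[0,0,0],[0,0,0]],"yaw":[0,0,0,0]}'
```

```text
time: 23.6
ee_pos: [0.4567, 0.1091, 0.0243]
tcp_rot: [179.9, 0.3, -178.9]
wrist_force: [8.4, 4.3, 2.1]
opening: 0.0373
grasp_force: 60.0
```

```bash
python3 -m handwheel '{"gripper":[-1,-1,-1,-1],"slide":[[0.7,0,0],[0.7,0,0],[0,0,0],[0,0,0]],"yaw":[0,0,0,0]}'
```

```text
time: 23.93
ee_pos: [0.4567, 0.1091, 0.0244]
tcp_rot: [179.9, 0.4, -178.9]
wrist_force: [16.5, 5.3, -2.6]
opening: 0.0371
grasp_force: 60.6
```

The knob hit its hard stop: force jumped to 16 N at 25 mm of travel. I'll guide it back most of the way, open, and retreat upwards.

```bash
python3 -m handwheel '{"gripper":[-1,-1,-1,-1,-1,-1,-1,-1],"slide":[[-3,0,0],[-4,0,0],[-4,0,0],[-4,0,0],[-4,0,0],[-3,0,0],[0,0,0],[0,0,0]],"yaw":[0,0,0,0,0,0,0,0]}'
python3 -m handwheel '{"gripper":[0,0.3,0.6,1,1,1,1,1],"slide":[[0,0,0],[0,0,0],[0,0,0],[0,0,0],[0,0,0],[0,0,0],[0,0,0],[0,0,0]],"yaw":[0,0,0,0,0,0,0,0]}'
python3 -m handwheel '{"gripper":[1,1,1,1,1,1,1,1],"slide":[[0,0,-10],[0,0,-20],[0,0,-25],[0,0,-30],[20,0,-30],[30,0,-20],[30,0,0],[10,0,0]],"yaw":[0,0,0,0,0,0,0,0]}'
python3 -m handwheel '{"gripper":[1,1,1,1,1,1,1,1],"slide":[[0,-10,0],[0,-30,0],[0,-40,0],[0,-40,0],[0,-40,0],[0,-40,0],[0,-20,0],[0,0,0]],"yaw":[0,0,0,0,0,0,0,0]}'
python3 - <<'E'
from h import *
T,S=camera('top'),camera('scene');mt,ms=masks(T),masks(S)
for c,m,roi in((T,mt,(285,228,325,266)),(S,ms,(330,215,362,246))):
  for k in blobs(c,m['dark'].astype(np.uint8),roi)[:2]: print(cv2.contourArea(k),circ(c,k,.042)[:2])
cv2.imwrite('pics/s6.png',S['img'][:,:,::-1])
E
```

```text
time: 24.6
ee_pos: [0.4765, 0.1093, 0.0242]
tcp_rot: [179.9, 0.1, -178.9]
wrist_force: [3.2, 4.4, 5.9]
opening: 0.0371
grasp_force: 61.0
time: 25.27
ee_pos: [0.4754, 0.1087, 0.0232]
tcp_rot: [-180.0, -0.0, -178.9]
wrist_force: [0.7, 0.3, 0.3]
opening: 0.0854
grasp_force: 0.0
time: 25.93
ee_pos: [0.3835, 0.107, 0.1606]
tcp_rot: [180.0, 0.1, -178.9]
wrist_force: [0.6, 0.2, -0.6]
opening: 0.0852
grasp_force: 0.0
time: 26.6
ee_pos: [0.3897, -0.1169, 0.1579]
tcp_rot: [-180.0, -0.0, -179.2]
wrist_force: [-1.0, 0.7, -0.1]
opening: 0.085
grasp_force: 0.0
239.0 (array([0.47799542, 0.10690038]), np.float64(0.017289325055596903))
149.5 (array([0.47612824, 0.11078901]), np.float64(0.019255731910231035))
```

View pics/s6.png

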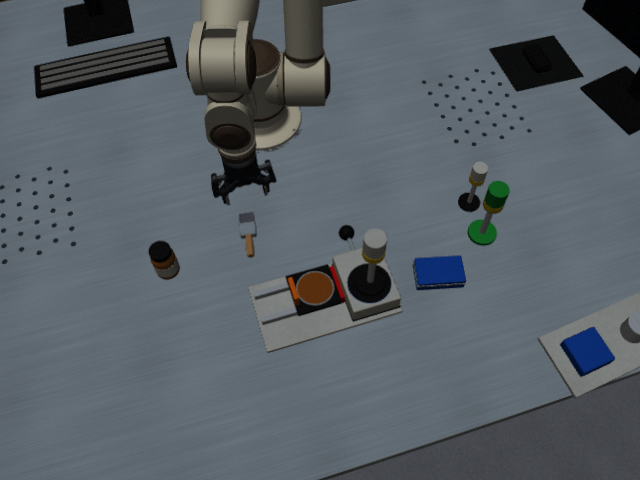

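The picture shows the lamp upright on the pad at (370,285), the carriage home against the stop at (340,285), and the knob back in at (346,232), where it started. The jar, slide box, brush and decoys are where they were, and the arm is clear of everything.

```bash
python3 -c "
from workcell import ticket;print(ticket.job_done())"
```

```text
the job is handed in; nothing more can be done
None
```

The job is handed in and everything asked for was done in order (lamp upright on the pad, carriage home, knob pulled to its stop and back in, bystanders unmoved), but I over-pushed the carriage and the wrist force read 122 N, over the 120 N limit, so it may be judged a failure.

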